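# Stack a tapered heel lift so that the top comes out level

## Robot

A 7-joint arm with a two-finger parallel gripper is mounted at the origin on a cart in front of the work surface, level with it; the furniture and walls round the work are solid. World frame = base frame: x ahead of the robot, y to its left, z up, the work surface at z = 0. Lengths are in m, angles in rad, forces in N, time in s.
With the tool pointing down it reaches from about 0.4 to 0.875 m from the base axis. Payload 19.3 kg.
Tool frame: the origin (TCP) lies at the very end of the fingers, on their centre line; the grasp point (between the pads) lies 19 mm behind it; z points along the fingers, y is the line along which they close (so a half turn about z gives the same grasp; the last joint's range is limited). The gripper opens to 85 mm and grips with 20 to 120 N. Pads are 22 mm wide; open, the fingers measure 114 mm over their backs; the gripper's body (76 mm by 85 mm) begins 54 mm behind the grasp point. The pads swing forward as they close: fully open they stand 13 mm farther back than shut.
Start: joints at [1.261, 0.521, -0.036, 1.599, 0.021, 1.021, -0.113], TCP at [0.148, -0.607, 0.231] pointing down, gripper open.
Joint ranges: [-2.91, 2.91], [-0.3, 2.13], [-1.5, 1.42], [0.17, 2.43], [-1.26, 4.41], [0.16, 1.93], [-2.52, 2.52]. Speed limits (rad/s): [1.89, 1.89, 2.39, 2.39, 3.01, 3.01, 3.01].

## Interface

Orientations are given as [roll, pitch, yaw] about the fixed x, y, z axes, in that order (R = Rz(yaw) Ry(pitch) Rx(roll)).
In Python, from workcell import bot gives the robot as it stands.
- The arm moves only by the shell command python3 -m crank 'ROWS' [FORCE]. ROWS is a JSON object of lists of equal length, an entry for each row: "travel": the shift along the world's x, y, z in cm, a list of three; "turn": the turn, a rotation vector about the world's x, y, z in degrees, a list of three; "gripper": the closure, from 0 (fully open) to 1 (shut). A call has exactly 5 rows; each row is the pose to reach, as a shift and turn from the pose commanded when the call began; what a row does not reach only later rows make up. A row lasts 1/10 s, in which the tool goes at most 50 mm and 8.59 degrees, less where a joint would pass 70% of its speed; a pose out of reach is approached as far as the arm can. A call with a gripper value outside its range is refused whole. The fingers move at their own pace and stop on an object; FORCE is the grip in N (left out, the last holds). Time passes only in rows, so rows that repeat a pose let the fingers close, or fill a call up. It gives the time, the measured TCP pose, the force, the opening and the grip force at its end, in the units of the state.
- bot.observe(): the state, without advancing time (a new reading comes with each control period).
- bot.grab_frame(name): name is "scene" or "top"; returns a dict with "pixels" (384x512x3 uint8, red, green, blue), "fx", "fy", "cx", "cy" (pixels), "dist" ([k1, k2, p1, p2, k3] as OpenCV has them; the pictures are not rectified), "extrinsics" (4x4, takes a point from world to camera coordinates). Camera axes: x right, y down, z forward; pixel columns grow to the right and rows downward; lengths in m; the calibration is good to about 2 mm. A picture is of the moment at which its call begins. There is no depth.
- bot.job_done(): hands the job in; it is judged then, once.
The state is a dict: "clock": time; "qpos": joint angles; "qd": joint speeds; "joint_efforts": joint torques, N m; "position": TCP position; "tool_rot": TCP orientation; "force": force on the tool from outside, world axes, zero at the start; "moment": the same for the moment, N m; "grip_width": finger opening in m; "finger_force": force on a finger pad.
Only numpy, scipy, OpenCV 4.12 (cv2) and the standard library are available. Lean on these libraries where they do the work, as an engineer would, in place of code of your own. Each camera call takes 0.05 s, during which the arm holds its last target. There are 200 camera calls.

## Task

The blue tapered lift lies sunk between the rails of the raised holder, where it cannot be gripped: slide it lengthways until one end hangs well out over the end of the holder, but do not let it fall, then grip that end by its two sides. Lay it on top of the cream wedge on the bench with its red thick end over the cream wedge's thin end, so that the pair has a level top, centred and with the ends flush. Lower it into place rather than dropping it, do not push the cream wedge out of its place, and leave the cup, the bowl and the glue bottle alone.

Things in the scene. Friction and masses are not known exactly. Their poses are not given: they have to be found in the camera images.
- lift_wedge: Blue rigid wedge plate, red band over the thick end: 150 mm long (x), 62 wide (y), 4 mm thick at the thin end rising evenly to 10 at the red end; about 75 g, centre of mass 10 mm from the middle towards the thick end. Origin: centre of the flat underside; x points to the thick red end, z up. Starts flat in the holder, wholly inside, its x along the holder's x (thin end at the holder's -x end).
- lift_wedge_thin_top (a point): Middle of the top edge of the blue lift's thin end (75 mm from the lift's origin along its -x, 4 mm above the underside).
- lift_wedge_thick_top (a point): Middle of the top edge of the blue lift's thick, red end (75 mm from the lift's origin along its +x, 10 mm above the underside).
- base_wedge: Cream rigid wedge loose on the bench, red band over its thick end: 150 mm long (x), 50 wide (y, 12 mm narrower than the blue lift), 12 mm thick at the thin end rising evenly to 18 at the red end; about 160 g. Origin: centre of the flat underside; x points to the thick red end. With the blue lift on it the right way round, the top is level, 22 mm above the bench.
- holder: Fixed raised holder, plywood with aluminium side rails: a straight channel 190 mm long (x), open at both ends, 66 mm wide inside; floor 45 mm above the bench; rails 8 mm thick, 10 mm above the floor (82 mm wide outside). Origin: at bench level under the middle of the channel; x along it, z up. Beyond both ends there is only the bench, 45 mm below.
- cup: Bystander: tan paper-like cup, 72 mm wide, 75 mm high, standing on the bench. Origin: centre of its underside.
- bowl: Bystander: green bowl, 128 mm wide, 75 mm high, standing on the bench. Origin: centre of its underside.
- bottle: Bystander: white glue bottle with an orange nozzle, 56 mm wide, 165 mm high, standing on the bench. Origin: centre of its underside.
There are look-alikes about, which are no part of the job. Of the things like the lift_wedge, leave any that is grey or yellow; of the rest the larger one is meant.

How it is judged:
By the outcome, as a careful person would: the job done as asked, in the order asked, and still so for the second after the job is handed in, with the robot touching nothing.
It also fails if it takes over 51 s, if anything falls off the work surface, if the arm or the gripper's body presses on something with over 40 N, if the wrist force passes 120 N, or if a joint passes its speed limit or range.

## Working session

There is one attempt and no reset: what is moved stays moved. The work goes in short steps, Python scripts to look and compute and a shell command to move; the robot and the scene stay as the last step left them, time stands still between calls to the robot, and variables do not carry over. Pictures are saved under pics/ and viewed, at most 10 in all, crops included, and the job is handed in when it is done.

```bash
mkdir -p pics; ls; cat > h.py <<'E'
import numpy as np,cv2,json
from workcell import bot
def save(n,f):
    cv2.imwrite(f'pics/{n}.png',f['pixels'][:,:,::-1]); np.save(f'pics/{n}.npy',f,allow_pickle=True)
def load(n): return np.load(f'pics/{n}.npy',allow_pickle=True).item()
def K(f): return np.array([[f['fx'],0,f['cx']],[0,f['fy'],f['cy']],[0,0,1.]]),np.array(f['dist'],float)
def px2w(f,uv,z):
    k,d=K(f);E=np.array(f['extrinsics']);R,t=E[:3,:3],E[:3,3]
    p=cv2.undistortPoints(np.array(uv,float).reshape(-1,1,2),k,d).reshape(-1,2)
    r=np.c_[p,np.ones(len(p))]@R; c=-R.T@t; z=np.broadcast_to(z,len(p))
    return c+r*((z-c[2])/r[:,2])[:,None]
def w2px(f,P):
    k,d=K(f);E=np.array(f['extrinsics'])
    return cv2.projectPoints(np.array(P,float).reshape(-1,1,3),cv2.Rodrigues(E[:3,:3])[0],E[:3,3],k,d)[0].reshape(-1,2)
E
python3 - <<'E'
from h import *
a=bot.grab_frame('top');b=bot.grab_frame('scene');save('top0',a);save('scene0',b)
im=np.hstack([a['pixels'],b['pixels']])[:,:,::-1]
s=bot.observe();print({k:np.round(v,3).tolist() for k,v in s.items()})
for f in (a,b):
  E=np.array(f['extrinsics']);print(-E[:3,:3].T@E[:3,3],f['fx'])
E
```

```text
pics
{'clock': 0.1, 'qpos': [1.261, 0.522, -0.036, 1.6, 0.021, 1.021, -0.113], 'qd': [-0.001, -0.0, -0.002, -0.002, 0.002, -0.001, -0.0], 'joint_efforts': [0.006, -92.85, 1.985, -37.053, 0.018, 0.005, 0.0], 'position': [0.148, -0.607, 0.231], 'tool_rot': [-3.141, 0.0, 0.24], 'force': [0.822, 0.367, -0.24], 'moment': [-0.067, 0.054, 0.025], 'finger_force': 0.0, 'grip_width': 0.085}
[0.32857652 0.06409317 1.35936511] 411.4980576133073
[ 0.23191112 -0.70349656  0.68078216] 374.88067582820184
```

View pics/top0.png

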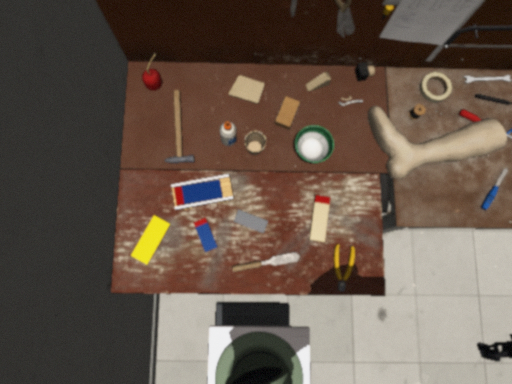

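View pics/scene0.png

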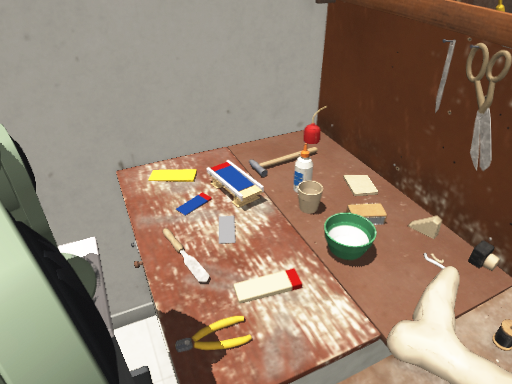

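Top view: the blue plates are at (203,191), in the white-railed holder with the red end on the left, and at (206,235), small and on the bench. The grey plate is at (251,220) and the yellow one at (151,240). The blue one in the holder is the larger non-grey, non-yellow plate, so it is the lift. The cream wedge is at (320,218) with its red end up in the image. I'll confirm in enlarged crops.

```bash
python3 - <<'E'
from h import *
a=load('top0')['pixels'];b=load('scene0')['pixels']
def crop(im,x,y,w,h,s): return cv2.resize(im[y:y+h,x:x+w],None,fx=s,fy=s,interpolation=cv2.INTER_CUBIC)
A=crop(a,160,165,80,50,5);B=crop(a,295,185,50,66,5)  # 400x250, 250x330
C=crop(b,195,150,80,65,5)  #400x325
cv=np.zeros((590,660,3),np.uint8);cv[:250,:400]=A;cv[:330,405:655]=B;cv[255:580,:400]=C
cv[335:335+240,405:655]=crop(b,225,260,83,80,3)[:, :249].repeat(1,0) if 0 else cv2.resize(b[260:310,225:308],(250,240))
cv2.imwrite('pics/crop0.png',cv[:,:,::-1])
E
```

```text
(no output)
```

View pics/crop0.png

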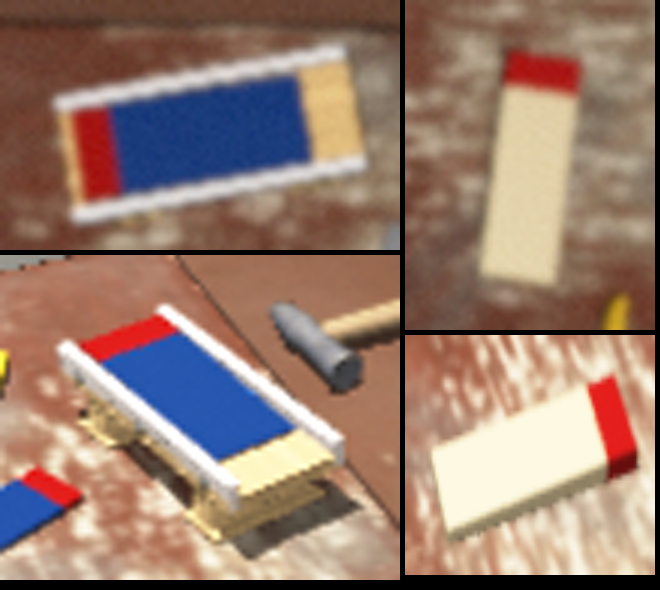

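Crop: the blue lift with its red band (thick end on the left in the top view, about 5 mm inside) sits between the white rails, and its thin end is about 35 mm inside the right-hand end. That is the one meant. Next I fit the poses from the corners I read.

```bash
python3 - <<'E'
from h import *
from scipy.optimize import least_squares
a=load('top0');b=load('scene0')
A=lambda p:[(160+(u+.5)/5-.5,165+(v+.5)/5-.5) for u,v in p]
B=lambda p:[(295+(u-405+.5)/5-.5,185+(v+.5)/5-.5) for u,v in p]
C=lambda p:[(195+(u+.5)/5-.5,150+(v-255+.5)/5-.5) for u,v in p]
D=lambda p:[(225+(u-405)*83/250-.4,260+(v-335)*50/240-.4) for u,v in p]
def fit(obs,x0):
    def tr(q,P): 
        c,s=np.cos(q[2]),np.sin(q[2]);P=np.array(P,float);return np.c_[q[0]+c*P[:,0]-s*P[:,1],q[1]+s*P[:,0]+c*P[:,1],P[:,2]]
    r=lambda q:np.concatenate([(w2px(f,tr(q,P))-np.array(uv)).ravel()*w for f,P,uv,w in obs])
    s=least_squares(r,x0);return s.x,np.round(r(s.x),1)
H=[(.095,.041,.055),(-.095,.041,.055),(-.095,-.041,.055),(.095,-.041,.055)]
hu=A([(75,222),(368,165),(343,45),(53,100)])
L=[(.075,.031,.055),(-.075,.031,.049),(-.075,-.031,.049),(.075,-.031,.055)]
lu=A([(84,203),(314,162),(298,73),(70,112)])
W=[(.075,.025,.018),(-.075,.025,.012),(-.075,-.025,.012),(.075,-.025,.018)]
wu=B([(510,52),(480,275),(556,285),(580,62)])
ws=D([(612,377),(432,450),(448,527),(637,455)])
hs=C([(58,345),(237,480),(343,437),(165,305)])
for n,o in [('hold top',[(a,H,hu,1)]),('hold both',[(a,H,hu,1),(b,H,hs,.5)]),('lift top',[(a,L,lu,1)]),('base top',[(a,W,wu,1)]),('base scene',[(b,W,ws,1)]),('base both',[(a,W,wu,1),(b,W,ws,.7)])]:
    x0=px2w(a,[np.mean(o[0][2],0)],.05)[0]
    q,r=fit(o,[x0[0],x0[1],1.75 if n[0]!='b' else -.1]);print(n,np.round(q,4),np.degrees(q[2]).round(1),r)
print(px2w(a,[(228,131),(255,141),(314,145)],0).round(3))
E
```

```text
hold top [0.5744 0.1882 1.7836] 102.2 [-0.1  0.2 -0.1  0.1  0.  -0.2  0.1 -0.1]
hold both [0.5737 0.1886 1.7855] 102.3 [-0.2  0.5 -0.2  0.3 -0.1 -0.1 -0.   0.2  0.4 -0.1  0.   0.6  0.8 -0.1
  0.6 -0.1]
lift top [0.5717 0.2001 1.772 ] 101.5 [-0.1  0.3  0.3  0.3  0.1 -0.3 -0.3 -0.2]
base top [ 0.4978 -0.2001 -0.1331] -7.6 [-0.4 -0.3  0.   0.1 -0.   0.3  0.4 -0.1]
base scene [ 0.4938 -0.198  -0.1567] -9.0 [ 1.1 -0.2 -0.7 -0.2 -0.9  0.8  0.5 -0.8]
base both [ 0.4958 -0.199  -0.142 ] -8.1 [-0.6  0.3 -0.5  0.6 -0.6  1.   0.3  0.6  1.2 -0.3  0.1  0.2  0.3  0.8
  1.  -0.8]
[[ 0.798  0.11   0.   ]
 [ 0.764  0.016  0.   ]
 [ 0.753 -0.188  0.   ]]
```

```bash
python3 -m crank '{"travel":[[2.2,3.3,0],[4.5,6.7,0],[6.8,10,0],[9,13.4,0],[11.3,16.7,0]],"turn":[[0,0,4.4],[0,0,8.8],[0,0,13.2],[0,0,17.6],[0,0,22.1]],"gripper":[1,1,1,1,1]}' 60
```

```text
clock: 0.6
position: [0.2619, -0.4385, 0.2312]
tool_rot: [-3.141, 0.0, 0.629]
force: [1.8, -1.4, -0.1]
grip_width: 0.0122
finger_force: 0.0
```

```bash
for i in 1; do python3 -m crank '{"travel":[[2.2,3.3,0],[4.5,6.7,0],[6.8,10,0],[9,13.4,0],[11.3,16.7,0]],"turn":[[0,0,4.4],[0,0,8.8],[0,0,13.2],[0,0,17.6],[0,0,22.1]],"gripper":[1,1,1,1,1]}'
python3 -m crank '{"travel":[[2.2,3.3,0],[4.5,6.7,0],[6.8,10,0],[9,13.4,0],[11.3,16.7,0]],"turn":[[0,0,4.4],[0,0,8.8],[0,0,13.2],[0,0,17.6],[0,0,22.1]],"gripper":[1,1,1,1,1]}'
python3 -m crank '{"travel":[[2.2,3.3,-2],[4.5,6.7,-4],[6.8,10,-6],[9,13.4,-8],[11.3,16.7,-10]],"turn":[[0,0,4.4],[0,0,8.8],[0,0,13.2],[0,0,17.6],[0,0,22.1]],"gripper":[1,1,1,1,1]}'; done
```

```text
clock: 1.1
position: [0.3749, -0.2716, 0.2313]
tool_rot: [-3.141, 0.0, 1.014]
force: [0.8, 0.3, 0.3]
grip_width: 0.0004
finger_force: 0.0
clock: 1.6
position: [0.4879, -0.1046, 0.2312]
tool_rot: [-3.141, 0.0, 1.4]
force: [1.0, -1.0, -0.5]
grip_width: -0.0002
finger_force: 0.0
clock: 2.1
position: [0.6009, 0.0624, 0.1301]
tool_rot: [-3.141, 0.0, 1.786]
force: [-0.0, -0.4, 0.2]
grip_width: 0.0002
finger_force: 0.0
```

```bash
python3 -m crank '{"travel":[[0,0,-2.5],[0,0,-5],[0,0,-7],[0,0,-8.0],[0,0,-8.3]],"turn":[[0,0,0],[0,0,0],[0,0,0],[0,0,0],[0,0,0]],"gripper":[1,1,1,1,1]}'
python3 - <<'E'
from h import *
a=bot.grab_frame('top');b=bot.grab_frame('scene');save('top1',a);save('scene1',b)
A=cv2.resize(a['pixels'][160:225,155:275],(600,325),interpolation=2);B=cv2.resize(b['pixels'][130:220,180:290],(330,270),interpolation=2)
cv=np.zeros((595,600,3),np.uint8);cv[:325]=A;cv[325:,:330]=B;cv2.imwrite('pics/crop1.png',cv[:,:,::-1])
E
```

```text
clock: 2.6
position: [0.5999, 0.0609, 0.0474]
tool_rot: [-3.14, -0.0, 1.783]
force: [0.0, -0.3, 0.3]
grip_width: 0.0
finger_force: 0.0
```

View pics/crop1.png

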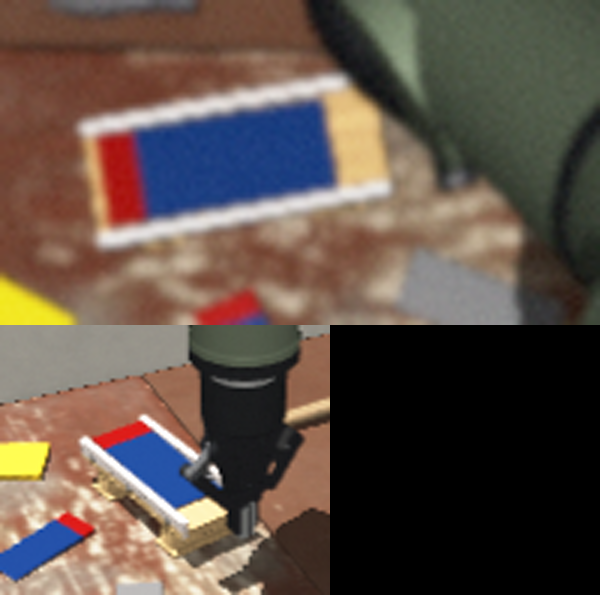

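Top crop: the lift has not moved. The scene crop shows the closed fingers just beyond the thin end of the holder, about mid-channel. Pushing now.

```bash
python3 -m crank '{"travel":[[-0.21,0.98,0],[-0.42,1.95,0],[-0.63,2.93,0],[-0.85,3.91,0],[-1.06,4.89,0]],"turn":[[0,0,0],[0,0,0],[0,0,0],[0,0,0],[0,0,0]],"gripper":[1,1,1,1,1]}'
python3 -m crank '{"travel":[[-0.12,0.54,0],[-0.23,1.08,0],[-0.35,1.61,0],[-0.46,2.15,0],[-0.58,2.69,0]],"turn":[[0,0,0],[0,0,0],[0,0,0],[0,0,0],[0,0,0]],"gripper":[1,1,1,1,1]}'
python3 -m crank '{"travel":[[-0.12,0.54,0],[-0.23,1.08,0],[-0.35,1.61,0],[-0.46,2.15,0],[-0.53,2.44,0]],"turn":[[0,0,0],[0,0,0],[0,0,0],[0,0,0],[0,0,0]],"gripper":[1,1,1,1,1]}'
python3 - <<'E'
from h import *
a=bot.grab_frame('top');b=bot.grab_frame('scene');save('top2',a);save('scene2',b)
A=cv2.resize(a['pixels'][160:225,130:250],(600,325),interpolation=2);B=cv2.resize(b['pixels'][130:220,160:270],(330,270),interpolation=2)
cv=np.zeros((595,600,3),np.uint8);cv[:325]=A;cv[325:,:330]=B;cv2.imwrite('pics/crop2.png',cv[:,:,::-1])
E
```

```text
clock: 3.2
position: [0.5896, 0.111, 0.0485]
tool_rot: [3.141, -0.0, 1.783]
force: [0.3, 0.8, -0.1]
grip_width: -0.0
finger_force: 0.0
clock: 3.7
position: [0.584, 0.1369, 0.0483]
tool_rot: [-3.142, 0.0, 1.782]
force: [-0.4, -0.1, 0.8]
grip_width: -0.0001
finger_force: 0.3
clock: 4.2
position: [0.5786, 0.1618, 0.0483]
tool_rot: [3.142, -0.0, 1.783]
force: [0.5, -0.0, 0.8]
grip_width: -0.0002
finger_force: 0.2
```

View pics/crop2.png

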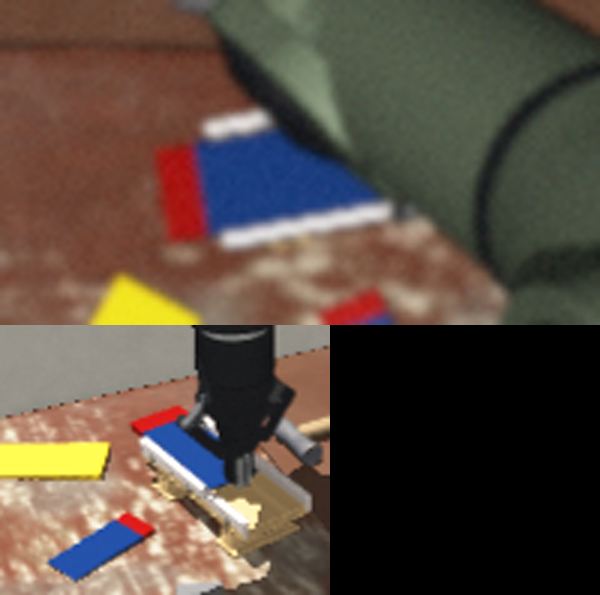

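```bash
python3 - <<'E'
from h import *
a=load('top2')
A=lambda p:[(130+(u+.5)/5-.5,160+(v+.5)/5-.5) for u,v in p]
P=px2w(a,A([(155,147),(170,241),(203,129),(222,246)]),.055)
h=np.radians(102.2);x=np.array([np.cos(h),np.sin(h)]);print(((P[:,:2]-[.574,.1883])@np.c_[x,[-x[1],x[0]]]).round(4))
E
```

```text
[[ 0.1279 -0.0328]
 [ 0.1282  0.0294]
 [ 0.0958 -0.0385]
 [ 0.0963  0.039 ]]
```

```bash
python3 -m crank '{"travel":[[-0.06,0.27,-0.1],[-0.14,0.65,-0.1],[-0.22,1.03,-0.1],[-0.30,1.37,-0.1],[-0.30,1.37,-0.1]],"turn":[[0,0,0],[0,0,0],[0,0,0],[0,0,0],[0,0,0]],"gripper":[1,1,1,1,1]}'
python3 -m crank '{"travel":[[0.1,-0.5,0.5],[0.1,-0.5,3],[0.1,-0.5,6],[0.1,-0.5,9],[0.1,-0.5,12]],"turn":[[0,0,0],[0,0,0],[0,0,0],[0,0,0],[0,0,0]],"gripper":[1,1,1,1,1]}'
```

```text
clock: 4.8
position: [0.5762, 0.1746, 0.0477]
tool_rot: [3.141, 0.001, 1.782]
force: [0.5, -0.9, 5.9]
grip_width: 0.0
finger_force: 2.7
clock: 5.3
position: [0.5766, 0.1693, 0.1686]
tool_rot: [-3.141, -0.0, 1.782]
force: [0.6, 0.2, 0.2]
grip_width: 0.0001
finger_force: 0.0
```

```bash
python3 -m crank '{"travel":[[-0.6,3,0],[-1.2,6,0],[-1.8,9,0],[-2.4,12,0],[-2.7,13.5,0]],"turn":[[0,0,0],[0,0,0],[0,0,0],[0,0,0],[0,0,0]],"gripper":[0,0,0,0,0]}'
python3 - <<'E'
from h import *
a=bot.grab_frame('top');b=bot.grab_frame('scene');save('top3',a);save('scene3',b)
A=cv2.resize(a['pixels'][160:225,130:250],(600,325),interpolation=2);B=cv2.resize(b['pixels'][130:220,160:270],(330,270),interpolation=2)
cv=np.zeros((595,600,3),np.uint8);cv[:325]=A;cv[325:,:330]=B;cv2.imwrite('pics/crop3.png',cv[:,:,::-1])
E
```

```text
clock: 5.8
position: [0.5488, 0.3071, 0.1675]
tool_rot: [-3.142, -0.001, 1.785]
force: [0.1, 0.2, 0.0]
grip_width: 0.0724
finger_force: 0.0
```

View pics/crop3.png

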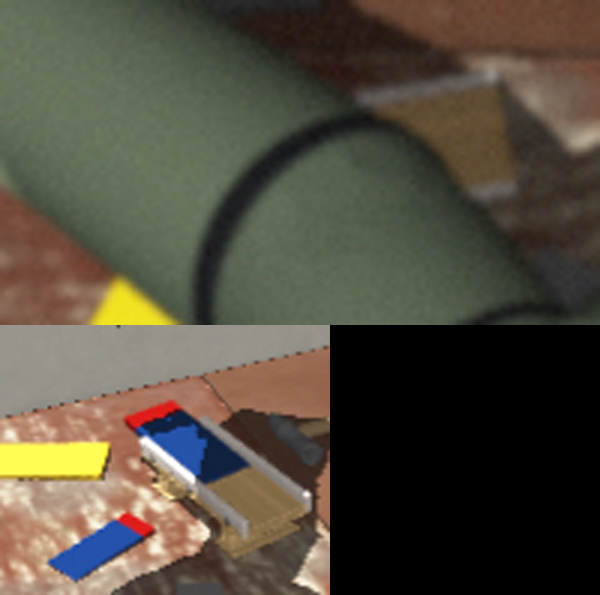

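```bash
python3 - <<'E'
from h import *
a=load('scene3')
A=lambda p:[(160+(u+.5)/3-.5,130+(v-325+.5)/3-.5) for u,v in p]
P=px2w(a,A([(125,418),(178,402),(250,467),(206,484),(310,492),(202,418)]),[.055,.055,.049,.049,.055,.055])
h=np.radians(102.2);x=np.array([np.cos(h),np.sin(h)]);print(((P[:,:2]-[.574,.1883])@np.c_[x,[-x[1],x[0]]]).round(4))
print(w2px(a,[bot.observe()['position']]))
E
```

```text
[[ 0.1425  0.0348]
 [ 0.1369 -0.0293]
 [-0.0099 -0.0224]
 [-0.0086  0.0305]
 [-0.089  -0.0383]
 [ 0.0922 -0.0315]]
[[211.774112   128.58113484]]
```

```bash
python3 -m crank '{"travel":[[0,0,-4],[0,0,-8],[0,0,-11],[0,0,-12.8],[0,0,-13.3]],"turn":[[0,0,0],[0,0,0],[0,0,0],[0,0,0],[0,0,0]],"gripper":[0,0,0,0,0]}'
python3 -m crank '{"travel":[[0,0,0],[0,0,0],[0,0,0],[0,0,0],[0,0,0]],"turn":[[0,0,0],[0,0,0],[0,0,0],[0,0,0],[0,0,0]],"gripper":[0.1,0.18,0.26,0.4,0.5]}' 40
python3 - <<'E'
from h import *
b=bot.grab_frame('scene');save('scene4',b)
B=cv2.resize(b['pixels'][100:230,150:280],(520,520),interpolation=2)
cv2.imwrite('pics/crop4.png',B[:,:,::-1])
E
```

```text
clock: 6.4
position: [0.5495, 0.3033, 0.0327]
tool_rot: [-3.139, 0.001, 1.782]
force: [0.5, 1.1, -0.1]
grip_width: 0.0854
finger_force: 0.0
clock: 6.9
position: [0.5503, 0.3051, 0.0356]
tool_rot: [3.14, -0.0, 1.783]
force: [-0.9, -0.4, 7.4]
grip_width: 0.061
finger_force: 42.2
```

View pics/crop4.png

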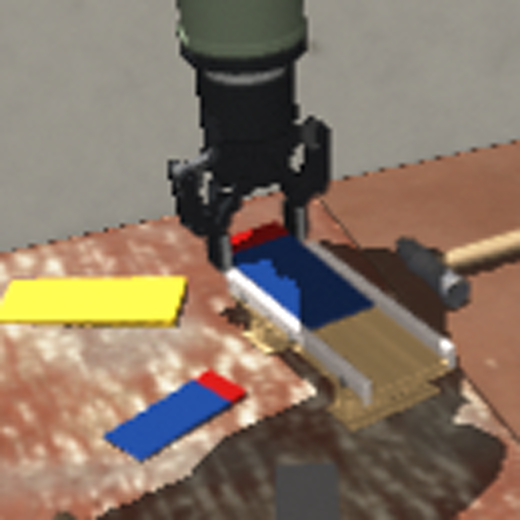

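Crop: the fingers straddle the red end at about (260,240), clear of the holder's end, and the lift is gripped at 42 N. Now lifting it and refining the cream wedge's pose.

```bash
python3 -m crank '{"travel":[[0,0,0.5],[0,0,1.5],[0,0,3.5],[0,0,6.5],[0,0,9.5]],"turn":[[0,0,0],[0,0,0],[0,0,0],[0,0,0],[0,0,0]],"gripper":[0.5,0.5,0.5,0.5,0.5]}' 60
cat > fitb.py <<'E'
from h import *
from scipy.optimize import minimize
def mask(f,q,P,S=8):
    c,s=np.cos(q[2]),np.sin(q[2]);P=np.array(P,float)
    W=np.c_[q[0]+c*P[:,0]-s*P[:,1],q[1]+s*P[:,0]+c*P[:,1],P[:,2]]
    return w2px(f,W)
def wedge(w,t0,t1): return [(x,y,z) for x,t in((-.075,t0),(.075,t1)) for y in(-w/2,w/2) for z in(0,t)]
def seg(f,roi):
    x0,y0,x1,y1=roi;im=f['pixels'][y0:y1,x0:x1].astype(int);return im
def cost(f,q,P,roi,M,S=8):
    x0,y0,x1,y1=roi;h=cv2.convexHull(mask(f,q,P).astype(np.float32)).reshape(-1,2)
    m=np.zeros(((y1-y0)*S,(x1-x0)*S),np.uint8)
    cv2.fillConvexPoly(m,np.round(((h-[x0,y0]+.5)*S-.5)*16).astype(int),255,shift=4)
    m=cv2.resize(m,(x1-x0,y1-y0),interpolation=cv2.INTER_AREA)/255.
    return ((m-M)**2).sum()
E
python3 - <<'E'
from fitb import *
P=wedge(.05,.012,.018)
def soft(f,roi):
    im=seg(f,roi).astype(float);r,g,b=im[...,0],im[...,1],im[...,2]
    cream=np.clip((b-90)/60,0,1)  # crude
    red=((r>120)&(g<50)&(b<60)).astype(float)
    return np.maximum(cream,red)
for n,roi in (('top0',(303,190,337,248)),('scene0',(228,260,308,306))):
    f=load(n);im=seg(f,roi);c=im.reshape(-1,3)
    base=np.array([.4970,-.1995,-.137])
    # colour models via in/out masks from the present estimate
    M=None;q=base
    for it in range(3):
        x0,y0,x1,y1=roi;h=cv2.convexHull(mask(f,q,P).astype(np.float32)).reshape(-1,2)-[x0,y0]
        m=np.zeros(im.shape[:2],np.uint8);cv2.fillConvexPoly(m,np.round(h).astype(int),1)
        gm=np.where(cv2.erode(m,np.ones((3,3)))>0,1,np.where(cv2.dilate(m,np.ones((5,5)))>0,np.where(m>0,3,2),0)).astype(np.uint8)
        cv2.grabCut(np.ascontiguousarray(f['pixels'][y0:y1,x0:x1]),gm,None,np.zeros((1,65)),np.zeros((1,65)),3,cv2.GC_INIT_WITH_MASK)
        M=(gm&1).astype(float)
        s=minimize(lambda v:cost(f,base+v*[.001,.001,.01],P,roi,M),[0,0,0],method='Nelder-Mead',options=dict(initial_simplex=[[0,0,0],[3,0,0],[0,3,0],[0,0,4]],xatol=.02,fatol=.01))
        q=base+s.x*[.001,.001,.01]
    print(n,q.round(4),np.degrees(q[2]).round(2),round(s.fun,1),M.sum())
E
```

```text
clock: 7.45
position: [0.5494, 0.3047, 0.131]
tool_rot: [-3.141, -0.0, 1.783]
force: [-0.2, -0.6, -0.6]
grip_width: 0.0606
finger_force: 65.0
top0 [ 0.4996 -0.2004 -0.1321] -7.57 23.7 693.0
scene0 [ 0.4951 -0.1961 -0.1413] -8.1 54.1 1382.0
```

```bash
python3 -m crank '{"travel":[[-0.5,-2.5,0],[-1.2,-6,0],[-2,-9.5,0],[-2.8,-13,0],[-3.5,-16.5,0]],"turn":[[0,0,4],[0,0,9],[0,0,14],[0,0,19],[0,0,23.3]],"gripper":[0.5,0.5,0.5,0.5,0.5]}'
python3 -m crank '{"travel":[[-0.7,-3.3,0],[-1.4,-6.6,0],[-2.1,-9.9,0],[-2.8,-13.2,0],[-3.5,-16.5,0]],"turn":[[0,0,4.6],[0,0,9.3],[0,0,14],[0,0,18.6],[0,0,23.3]],"gripper":[0.5,0.5,0.5,0.5,0.5]}'
python3 -m crank '{"travel":[[-0.7,-3.5,0],[-1.5,-7.2,0],[-2.3,-11,0],[-3.0,-14.3,0],[-3.5,-16.6,0]],"turn":[[0,0,4.6],[0,0,9.3],[0,0,14],[0,0,19.3],[0,0,23.4]],"gripper":[0.5,0.5,0.5,0.5,0.5]}'
```

```text
clock: 7.95
position: [0.5143, 0.1384, 0.1301]
tool_rot: [3.141, 0.001, 2.193]
force: [1.9, -0.5, -0.3]
grip_width: 0.0606
finger_force: 65.1
clock: 8.45
position: [0.4794, -0.0266, 0.1301]
tool_rot: [-3.141, 0.001, 2.599]
force: [-0.1, -0.0, -0.5]
grip_width: 0.0606
finger_force: 65.1
clock: 8.95
position: [0.4439, -0.1938, 0.1299]
tool_rot: [-3.14, 0.0, 3.006]
force: [-0.5, 0.1, -0.1]
grip_width: 0.0601
finger_force: 65.1
```

```bash
python3 -m crank '{"travel":[[0,0.2,-3],[0,0.2,-6],[0,0.2,-8.5],[0,0.2,-10],[0,0.2,-10.2]],"turn":[[-0.1,-0.7,0],[-0.2,-1.4,0],[-0.32,-2.27,0],[-0.32,-2.27,0],[-0.32,-2.27,0]],"gripper":[0.5,0.5,0.5,0.5,0.5]}'
python3 - <<'E'
from h import *
a=bot.grab_frame('top');b=bot.grab_frame('scene');save('top5',a);save('scene5',b)
B=cv2.resize(b['pixels'][225:325,215:325],(770,700)[0:2],interpolation=2)[:600]
cv=np.zeros((600,770,3),np.uint8);cv[:]=cv2.resize(b['pixels'][230:316,215:325],(770,602),interpolation=2)[:600]
cv2.imwrite('pics/crop5.png',cv[:,:,::-1])
print(bot.observe()['position'],bot.observe()['tool_rot'])
E
```

```text
clock: 9.45
position: [0.4442, -0.1891, 0.0266]
tool_rot: [-3.141, 0.038, 3.005]
force: [0.7, 0.0, 0.3]
grip_width: 0.0606
finger_force: 65.0
[ 0.4450058  -0.18924039  0.02791325] [-3.14104067  0.04022391  3.00458656]
```

View pics/crop5.png

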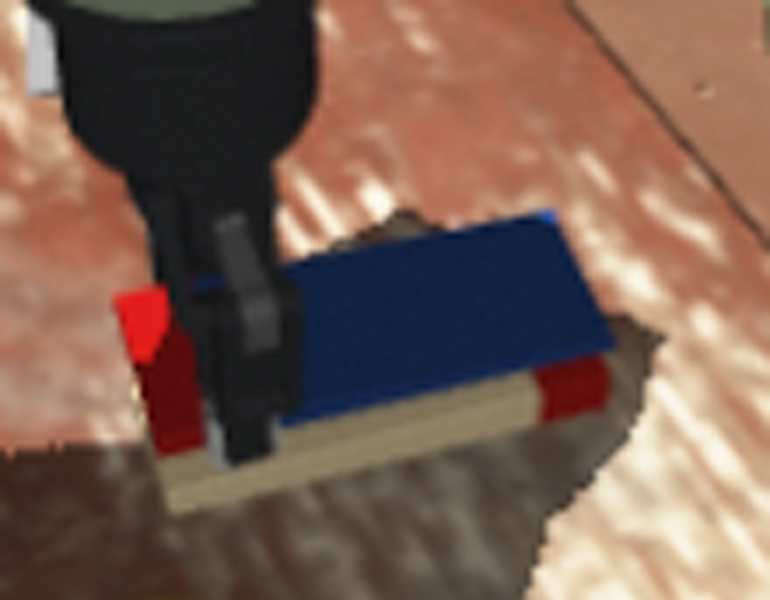

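Crop: the lift hovers over the cream wedge. The lift's thin-end corners are at (555,212) and (615,347), and its thick far corner is at (115,297). The base's near bottom edge runs from (172,517) to (610,408). The red thick end is over the base's thin end, as wanted. Measuring the offset in this same camera now.

```bash
cat > rel.py <<'E'
from fitb import *
from scipy.optimize import least_squares
f=load('scene0');roi=(228,262,308,306);im=seg(f,roi)
top=[(x,y,t) for x,t in((-.075,.012),(.075,.018)) for y in(-.025,.025)]
r,g,b=im[...,0],im[...,1],im[...,2]
M=(((b>195)&(g>225))|((r>190)&(g<70))).astype(np.uint8)
n,l,st,_=cv2.connectedComponentsWithStats(cv2.morphologyEx(M,cv2.MORPH_OPEN,np.ones((3,3))),connectivity=4)
M=np.isin(l,[i for i in range(1,n) if st[i,4]>60]).astype(float)
b0=np.array([.495,-.197,-.142])
s=minimize(lambda v:cost(f,b0+v*[.001,.001,.01],top,roi,M),[0,0,0],method='Nelder-Mead',options=dict(initial_simplex=[[0,0,0],[3,0,0],[0,3,0],[0,0,4]]))
qb=b0+s.x*[.001,.001,.01];print('base scene',qb.round(4),np.degrees(qb[2]).round(2),s.fun.round(1),M.sum())
A=lambda p:np.array([(215+(u+.5)/7-.5,230+(v+.5)/7-.5) for u,v in p])
g5=load('scene5')
print('base bottom near', (px2w(g5,A([(172,517),(610,410)]),0)[:,:2]-qb[:2])@np.array([[np.cos(qb[2]),-np.sin(qb[2])],[np.sin(qb[2]),np.cos(qb[2])]]))
pts=A([(555,212),(615,347),(115,297)])
tcp=np.array([.4447,-.1892,.0276]);th=np.radians(2.29)
def lift(q):
    c,s=np.cos(q[2]),np.sin(q[2]);P=np.array([(-.075,-.031,.004),(-.075,.031,.004),(.075,-.031,.010)])
    P=P-[.054,0,0];R=np.array([[np.cos(th),0,np.sin(th)],[0,1,0],[-np.sin(th),0,np.cos(th)]])
    P=P@R.T+[.054,0,tcp[2]+q[3]]
    return np.c_[q[0]+c*P[:,0]-s*P[:,1],q[1]+s*P[:,0]+c*P[:,1],P[:,2]]
for h in (.007,.0094,.012):
    s=least_squares(lambda q:(w2px(g5,lift([*q,h]))-pts).ravel(),[.498,-.198,3.005]);q=s.x
    d=q[:2]-qb[:2];u=np.array([np.cos(qb[2]),np.sin(qb[2])])
    print(h,q.round(4),np.degrees(q[2]).round(1),'res',s.fun.round(1),'along,across base mm',(1000*np.array([d@u,-d[0]*u[1]+d[1]*u[0]])).round(1), 'tcp->origin',np.linalg.norm(tcp[:2]-q[:2]).round(4))
E
python3 rel.py
```

```text
base scene [ 0.4947 -0.1965 -0.1385] -7.93 82.2 1046.0
base bottom near [[-0.07376502 -0.02477925]
 [ 0.07518631 -0.02560868]]
0.007 [ 0.4912 -0.1983  2.9602] 169.6 res [-0.1 -0.2  0.5  0.2 -0.4 -0.1] along,across base mm [-3.3 -2.2] tcp->origin 0.0473
0.0094 [ 0.4901 -0.2001  2.9602] 169.6 res [-0.  -0.2  0.6  0.2 -0.5 -0.1] along,across base mm [-4.  -4.2] tcp->origin 0.0467
0.012 [ 0.489  -0.2022  2.9602] 169.6 res [ 0.  -0.3  0.7  0.3 -0.7 -0.1] along,across base mm [-4.9 -6.4] tcp->origin 0.0461
```

```bash
python3 - <<'E'
from h import *
f=load('top5');x0,y0=295,185
im=f['pixels'][y0:255,x0:350].astype(int);r,g,b=im[...,0],im[...,1],im[...,2]
M=(b>r+25)&(b>g+20)
for y in range(0,70,2):
    xs=np.where(M[y])[0]
    if len(xs): print(y+y0,xs.min()+x0,xs.max()+x0,len(xs),end=' | ')
print()
for q in [(.497,-.1985,172.2),(.4901,-.2001,169.6)]:
    t=np.radians(q[2]);c,s=np.cos(t),np.sin(t)
    P=[(q[0]+c*x-s*y,q[1]+s*x+c*y,.041) for x,y in((-.075,-.031),(-.075,.031),(.03,-.031),(.03,.031))]
    print(w2px(f,P).round(1).tolist())
E
```

```text
195 316 318 3 | 197 316 327 12 | 199 316 332 17 | 201 316 332 17 | 203 315 332 18 | 205 315 332 18 | 207 315 331 17 | 209 315 330 16 | 211 314 326 13 | 213 314 322 7 | 215 314 315 2 | 
[[314.2, 193.4], [333.0, 196.2], [310.4, 225.1], [329.5, 228.0]]
[[315.8, 195.2], [334.5, 198.9], [310.6, 226.7], [329.5, 230.5]]
```

```bash
cat >> rel.py <<'E'
print('--- pitch free')
t5=load('top5');im=t5['pixels'][180:222,300:345].astype(float)
edge=A([(300,420),(450,386),(615,347)])
def lift2(q,P,h,yaw):
    c,s=np.cos(yaw),np.sin(yaw);th=q[2];P=np.array(P)-[.054,0,0];R=np.array([[np.cos(th),0,np.sin(th)],[0,1,0],[-np.sin(th),0,np.cos(th)]])
    P=P@R.T+[.054,0,tcp[2]+h]
    return np.c_[q[0]+c*P[:,0]-s*P[:,1],q[1]+s*P[:,0]+c*P[:,1],P[:,2]]
def res(q,h,yaw):
    r=(w2px(g5,lift2(q,[(-.075,-.031,.004),(-.075,.031,.004),(.075,-.031,.010)],h,yaw))-pts).ravel()
    a,b=w2px(g5,lift2(q,[(-.075,.031,.004),(.075,.031,.010)],h,yaw));n=np.array([-(b-a)[1],(b-a)[0]])/np.linalg.norm(b-a)
    return np.r_[r,(edge-a)@n]
for h in (.007,.0094,.012):
  for free in (0,1):
    s=least_squares(lambda q:res(q[:3],h,3.005+free*q[3]),[.498,-.198,.04,0],x_scale=[.01,.01,.1,.1]);q=s.x
    d=q[:2]-qb[:2];u=np.array([np.cos(qb[2]),np.sin(qb[2])])
    print(h,free,q[:2].round(4),'pitch',np.degrees(q[2]).round(1),'dyaw',np.degrees(q[3]).round(1),'res',s.fun.round(1),'along,across',(1000*np.array([d@u,-d[0]*u[1]+d[1]*u[0]])).round(1))
    if free==0: print('  top px thin corners',w2px(t5,lift2(q,[(-.075,-.031,.004),(-.075,.031,.004)],h,3.005)).round(1).tolist())
E
python3 rel.py | sed -n '/---/,$p'
```

```text
--- pitch free
0.007 0 [ 0.4927 -0.1975] pitch 0.0 dyaw 0.0 res [-0.8  0.   0.8  0.  -0.   0.4 -0.4 -0.2  0.2] along,across [-1.9 -1.2]
  top px thin corners [[313.8, 194.8], [332.6, 197.7]]
0.007 1 [ 0.4909 -0.1991] pitch 2.6 dyaw -2.4 res [-0.1 -0.2  0.6  0.2 -0.4  0.3 -0.5 -0.2  0.3] along,across [-3.4 -3.1]
0.0094 0 [ 0.4917 -0.1993] pitch -0.1 dyaw 0.0 res [-0.7 -0.   0.9  0.1 -0.2  0.3 -0.4 -0.2  0.3] along,across [-2.6 -3.1]
  top px thin corners [[314.5, 195.0], [333.2, 197.9]]
0.0094 1 [ 0.4901 -0.2006] pitch 2.2 dyaw -2.0 res [-0.1 -0.2  0.7  0.2 -0.5  0.3 -0.5 -0.2  0.3] along,across [-3.9 -4.7]
0.012 0 [ 0.4906 -0.2012] pitch -0.1 dyaw 0.0 res [-0.7 -0.1  1.   0.1 -0.3  0.2 -0.4 -0.2  0.3] along,across [-3.4 -5.2]
  top px thin corners [[315.2, 195.2], [334.0, 198.1]]
0.012 1 [ 0.4893 -0.2023] pitch 1.7 dyaw -1.6 res [-0.2 -0.2  0.9  0.2 -0.6  0.2 -0.5 -0.2  0.4] along,across [-4.5 -6.4]
```

```bash
python3 - <<'E'
from h import *
def cross(p,pos):
    lo,hi=np.min(p),np.max(p);m=(lo+hi)/2;i=np.argmax(p>m);return pos[i-1]+(m-p[i-1])/(p[i]-p[i-1])
def meas(n):
    f=load(n);im=f['pixels'].astype(float);d=im[...,2]-im[...,0]
    L=[(cross(d[y,306:323],np.arange(306,323)),y) for y in range(198,214)]
    T=[(x,cross(d[186:206,x],np.arange(186,206))) for x in range(318,331)]
    out=[]
    for nm,pts,ax in(('left',L,1),('thin',T,0)):
        W=px2w(f,pts,.041)[:,:2];m=np.median(W,0)
        vx,vy,cx,cy=cv2.fitLine(W.astype(np.float32),cv2.DIST_HUBER,0,.0005,1e-4).ravel()
        print(n,nm,np.degrees(np.arctan2(vy,vx)).round(2),(cx.round(4),cy.round(4)),'scatter mm',(1000*np.std((W-[cx,cy])@[-vy,vx])).round(2))
meas('top5')
# base in top0: left & right edges, thick/thin ends, brightness of blue channel
f=load('top0');im=f['pixels'].astype(float);d=im[...,2]
L=[(cross(d[y,305:322],np.arange(305,322)),y) for y in range(207,238)]
R=[(cross(d[y,335:317:-1],np.arange(335,317,-1)),y) for y in range(207,238)]
for nm,pts in(('baseL',L),('baseR',R)):
    W=px2w(f,pts,.015)[:,:2];vx,vy,cx,cy=cv2.fitLine(W.astype(np.float32),cv2.DIST_HUBER,0,.0005,1e-4).ravel()
    print(nm,np.degrees(np.arctan2(vy,vx)).round(2),cx.round(4),cy.round(4),(1000*np.std((W-[cx,cy])@[-vy,vx])).round(2))
E
```

```text
top5 left -9.28 (np.float32(0.5345), np.float32(-0.1756)) scatter mm 0.34
top5 thin 77.71 (np.float32(0.572), np.float32(-0.2087)) scatter mm 0.41
baseL -8.79 0.4837 -0.1726 0.63
baseR -7.56 0.4901 -0.2274 2.0
```

```bash
python3 -m crank '{"travel":[[0.15,0.05,0],[0.33,0.11,0],[0.33,0.11,-0.6],[0.33,0.11,-1.2],[0.33,0.11,-1.7]],"turn":[[0,0,0.9],[0,0,1.9],[0,0,1.9],[0,0,1.9],[0,0,1.9]],"gripper":[0.5,0.5,0.5,0.5,0.5]}'
python3 - <<'E'
from h import *
bot.grab_frame('top');a=bot.grab_frame('top');b=bot.grab_frame('scene');save('top6',a);save('scene6',b)
cv=cv2.resize(b['pixels'][235:320,215:325],(770,595),interpolation=2)
cv2.imwrite('pics/crop6.png',cv[:,:,::-1])
s=bot.observe();print(s['position'],s['tool_rot'],s['force'])
E
```

```text
clock: 10.05
position: [0.4478, -0.1882, 0.0097]
tool_rot: [-3.141, 0.04, 3.037]
force: [-0.4, -0.2, -0.7]
grip_width: 0.0605
finger_force: 65.1
[ 0.447758   -0.1878936   0.00984913] [3.14145354 0.03918548 3.03771791] [0.65406704 1.20823119 0.41414124]
```

View pics/crop6.png

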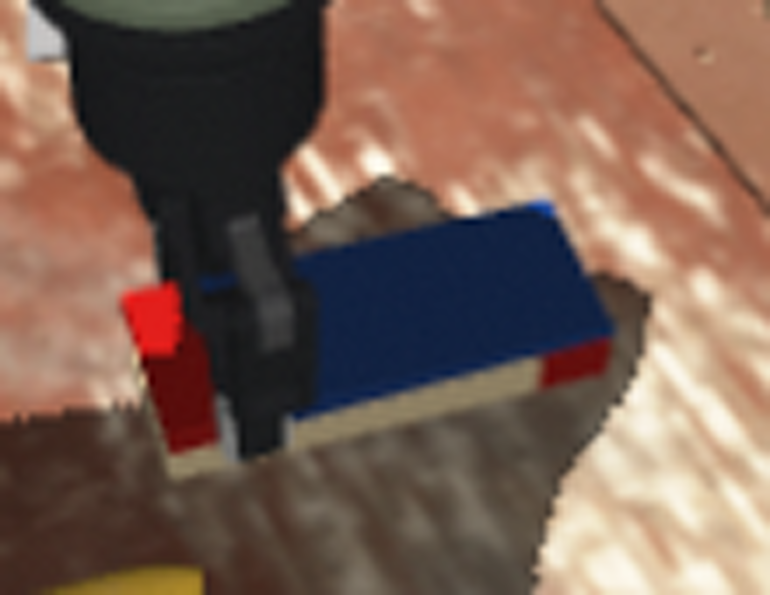

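Crop: the lift is just above the base. Its thin corners are at (548,202) and (615,330), the thick far corner at (122,298), and the base's near bottom edge runs from (170,480) to (608,374). It is nearly flush at both ends. Comparing with the ideal projection.

```bash
python3 - <<'E'
from h import *
from scipy.optimize import least_squares
f=load('scene6');A=lambda p:np.array([(215+(u+.5)/7-.5,235+(v+.5)/7-.5) for u,v in p])
pts=A([(548,202),(615,330),(122,298),(300,418),(450,377)])
def tr(q,P):
    c,s=np.cos(q[2]),np.sin(q[2]);P=np.array(P);return np.c_[q[0]+c*P[:,0]-s*P[:,1],q[1]+s*P[:,0]+c*P[:,1],P[:,2]]
for qb in ([.4947,-.1965,-.1385],[.4951,-.1961,-.1413]):
  bb=px2w(f,A([(170,480),(608,374)]),0);c,s=np.cos(qb[2]),np.sin(qb[2]);d=bb[:,:2]-qb[:2]
  print('base near bottom',(1000*np.c_[d@[c,s],d@[-s,c]]).round(1).tolist())
  for gap in (.004,.0063):
    zt=.022+gap
    def res(q):
        p=w2px(f,tr(q,[(.075,.031,zt),(.075,-.031,zt),(-.075,.031,zt)]))
        a,b=p[1],w2px(f,tr(q,[(-.075,-.031,zt)]))[0];n=np.array([-(b-a)[1],(b-a)[0]])/np.linalg.norm(b-a)
        return np.r_[(p-pts[:3]).ravel(),(pts[3:]-a)@n]
    s2=least_squares(res,[.497,-.198,-.14],x_scale=[.01,.01,.1]);q=s2.x;d=q[:2]-qb[:2]
    print(gap,'yaw',np.degrees(q[2]).round(2),'base',np.degrees(qb[2]).round(2),'along,across',(1000*np.array([d@[c,s],d@[-s,c]])).round(1),s2.fun.round(1))
def cross(p,pos):
    lo,hi=np.min(p),np.max(p);m=(lo+hi)/2;i=np.argmax(p>m);return pos[i-1]+(m-p[i-1])/(p[i]-p[i-1])
f=load('top6');im=f['pixels'].astype(float);d=im[...,2]-im[...,0]
L=[(cross(d[y,304:323],np.arange(304,323)),y) for y in range(198,213)]
T=[(x,cross(d[184:206,x],np.arange(184,206))) for x in range(317,330)]
for n,p in(('L',L),('T',T)):
    W=px2w(f,p,.026)[:,:2];vx,vy,cx,cy=cv2.fitLine(W.astype(np.float32),cv2.DIST_HUBER,0,.0005,1e-4).ravel()
    print(n,np.degrees(np.arctan2(vy,vx)).round(2),cx.round(4),cy.round(4))
E
```

```text
base near bottom [[-74.2, -23.9], [74.7, -25.0]]
0.004 yaw -7.52 base -7.94 along,across [-0.9  0.1] [-0.  -0.4  0.6  0.5 -0.4  0.4 -0.5 -0.1]
0.0063 yaw -7.53 base -7.94 along,across [-1.6 -1.7] [ 0.  -0.5  0.7  0.5 -0.6  0.4 -0.5 -0.1]
base near bottom [[-74.4, -24.5], [74.4, -25.3]]
0.004 yaw -7.52 base -8.1 along,across [-1.2 -0.4] [-0.  -0.4  0.6  0.5 -0.4  0.4 -0.5 -0.1]
0.0063 yaw -7.53 base -8.1 along,across [-1.9 -2.2] [ 0.  -0.5  0.7  0.5 -0.6  0.4 -0.5 -0.1]
L -6.56 0.5411 -0.1719
T 81.1 0.5742 -0.2128
```

```bash
python3 -m crank '{"travel":[[0.05,0.06,0],[0.05,0.06,-0.2],[0.05,0.06,-0.3],[0.05,0.06,-0.4],[0.05,0.06,-0.45]],"turn":[[0,0,-0.4],[0,0,-0.4],[0,0,-0.4],[0,0,-0.4],[0,0,-0.4]],"gripper":[0.5,0.5,0.5,0.5,0.5]}'
cat > m7.py <<'E'
from h import *
import sys
from scipy.optimize import least_squares
def cross(p,pos):
    m=(np.min(p)+np.max(p))/2;i=np.argmax(p>m);return pos[i-1]+(m-p[i-1])/(p[i]-p[i-1])
def tr(q,P):
    c,s=np.cos(q[2]),np.sin(q[2]);P=np.array(P);return np.c_[q[0]+c*P[:,0]-s*P[:,1],q[1]+s*P[:,0]+c*P[:,1],P[:,2]]
def meas(f,zt,off,qb=(.4949,-.1963,-.1399)):
    d=f['pixels'].astype(float);d=d[...,2]-d[...,0]
    top=235; yn=lambda x:int(round(282.0-(x-302.5)*.2683*-1*-1+off))  # guess of the near edge row
    N=[(x,cross(d[yn(x)+5:yn(x)-7:-1,x],np.arange(yn(x)+5,yn(x)-7,-1))) for x in range(264,297)]
    F=[(x,cross(d[yn(x)-24:yn(x)-8,x],np.arange(yn(x)-24,yn(x)-8))) for x in range(262,288)] if 0 else []
    T=[(cross(d[y,308:290:-1],np.arange(308,290,-1)),y) for y in range(268+off,278+off)]
    N,T=np.array(N),np.array(T)
    def pr(q):
        a,b,c=w2px(f,tr(q,[(.075,-.031,zt),(-.02,-.031,zt),(.075,.031,zt)]))
        n=lambda u,v,p:(p-u)@(np.array([-(v-u)[1],(v-u)[0]])/np.linalg.norm(v-u))
        return np.r_[n(a,b,N),n(a,c,T)]
    s=least_squares(pr,[.497,-.198,-.14],x_scale=[.01,.01,.1],loss='soft_l1',f_scale=.3);q=s.x;e=q[:2]-qb[:2];c,ss=np.cos(qb[2]),np.sin(qb[2])
    print('zt',zt,q.round(4),'dyaw',np.degrees(q[2]-qb[2]).round(2),'along,across mm',(1000*np.array([e@[c,ss],e@[-ss,c]])).round(1),'rms',np.sqrt(np.mean(pr(q)**2)).round(2))
E
python3 - <<'E'
from m7 import *
meas(load('scene6'),.0283,0)
bot.grab_frame('scene');f=bot.grab_frame('scene');save('scene7',f);s=bot.observe();print(s['position'],s['tool_rot'],s['force'])
for z in(.0225,.0235,.0245): meas(f,z,1)
E
```

```text
clock: 10.7
position: [0.4485, -0.1875, 0.0057]
tool_rot: [-3.141, 0.04, 3.031]
force: [0.4, -0.5, -0.6]
grip_width: 0.0605
finger_force: 65.1
zt 0.0283 [ 0.4942 -0.2019 -0.1181] dyaw 1.25 along,across mm [ 0.1 -5.6] rms 0.54
[ 0.4484747  -0.18749709  0.00573286] [-3.14148247  0.03992165  3.03056604] [ 0.68751772  1.8500577  -0.57399362]
zt 0.0225 [ 0.496  -0.2005 -0.1155] dyaw 1.4 along,across mm [ 1.7 -4. ] rms 0.47
zt 0.0235 [ 0.4955 -0.2012 -0.1155] dyaw 1.4 along,across mm [ 1.3 -4.8] rms 0.47
zt 0.0245 [ 0.495  -0.2019 -0.1155] dyaw 1.4 along,across mm [ 0.9 -5.6] rms 0.47
```

```bash
sed -i 's/(.075,-.031,zt),(-.02,-.031,zt),(.075,.031,zt)\]))/(.075,-.031,zt-.004),(-.02,-.031,zt-.0078),(.075,-.031,zt),(.075,.031,zt)]))/; s/a,b,c=w2px/a,b,a2,c=w2px/; s/n(a,c,T)/n(a2,c,T)/' m7.py
python3 - <<'E'
from m7 import *
meas(load('scene6'),.0283,0)
f=load('scene7')
for z in(.0225,.0235,.0245): meas(f,z,1)
E
```

```text
zt 0.0283 [ 0.4948 -0.1966 -0.1462] dyaw -0.36 along,across mm [-0.1 -0.3] rms 0.56
zt 0.0225 [ 0.4968 -0.1953 -0.1437] dyaw -0.22 along,across mm [1.7 1.2] rms 0.48
zt 0.0235 [ 0.4963 -0.196  -0.1437] dyaw -0.22 along,across mm [1.3 0.5] rms 0.48
zt 0.0245 [ 0.4958 -0.1967 -0.1437] dyaw -0.22 along,across mm [ 0.9 -0.3] rms 0.48
```

```bash
python3 -m crank '{"travel":[[-0.09,-0.06,0],[-0.09,-0.06,-0.06],[-0.09,-0.06,-0.12],[-0.09,-0.06,-0.16],[-0.09,-0.06,-0.16]],"turn":[[0,0,0.1],[0,0,0.1],[0,0,0.1],[0,0,0.1],[0,0,0.1]],"gripper":[0.5,0.5,0.5,0.5,0.5]}'
python3 - <<'E'
from m7 import *
f=bot.grab_frame('scene');save('scene8',f);s=bot.observe();print(s['position'],s['force'])
for z in(.022,.023): meas(f,z,1)
E
```

```text
clock: 11.3
position: [0.4476, -0.1882, 0.0044]
tool_rot: [-3.141, 0.04, 3.032]
force: [-2.6, -0.0, 8.0]
grip_width: 0.0602
finger_force: 65.9
[ 0.44758762 -0.18815301  0.00439757] [-2.35568702  0.47577426  7.55520012]
zt 0.022 [ 0.4959 -0.1967 -0.1399] dyaw 0.0 along,across mm [ 1.1 -0.3] rms 0.53
zt 0.023 [ 0.4954 -0.1974 -0.1399] dyaw 0.0 along,across mm [ 0.7 -1. ] rms 0.53
```

```bash
python3 -m crank '{"travel":[[0,0,0],[0,0,0],[0,0,0],[0,0,0],[0,0,0]],"turn":[[0,0,0],[0,0,0],[0,0,0],[0,0,0],[0,0,0]],"gripper":[0.26,0.24,0.2,0.1,0]}' 20
python3 -m crank '{"travel":[[0,0,0],[0,0,0.5],[0,0,1.5],[0,0,3],[0,0,6]],"turn":[[0,0,0],[0,0,0],[0,0,0],[0,0,0],[0,0,0]],"gripper":[0,0,0,0,0]}'
```

```text
clock: 11.85
position: [0.4476, -0.1881, 0.0042]
tool_rot: [-3.141, 0.04, 3.032]
force: [-0.8, 0.2, 0.1]
grip_width: 0.0853
finger_force: 0.0
clock: 12.35
position: [0.4469, -0.1877, 0.0645]
tool_rot: [3.141, 0.038, 3.033]
force: [-0.1, -0.7, -0.2]
grip_width: 0.0852
finger_force: 0.0
```

```bash
python3 -m crank '{"travel":[[0,0,4],[0,0,8],[0,3,11],[0,7,13],[0,11,14]],"turn":[[0,0,0],[0,0,0],[0,0,0],[0,0,0],[0,0,0]],"gripper":[0,0,0,0,0]}'
python3 -m crank '{"travel":[[0,4,0],[0,8,0],[0,12,0],[0,15,0],[0,15,0]],"turn":[[0,0,0],[0,0,0],[0,0,0],[0,0,0],[0,0,0]],"gripper":[0,0,0,0,0]}'
python3 - <<'E'
from h import *
a=bot.grab_frame('top');b=bot.grab_frame('scene');save('top9',a);save('scene9',b)
cv=np.zeros((600,800,3),np.uint8)
cv[:,:300]=cv2.resize(a['pixels'][185:251,303:336],(300,600),interpolation=2)
cv[:350,300:]=cv2.resize(b['pixels'][250:313,225:315],(500,350),interpolation=2)
cv[350:,300:633]=cv2.resize(b['pixels'],(333,250))
cv2.imwrite('pics/crop9.png',cv[:,:,::-1])
E
```

```text
clock: 12.85
position: [0.4477, -0.077, 0.2065]
tool_rot: [-3.141, 0.042, 3.031]
force: [1.0, 0.2, 0.0]
grip_width: 0.0853
finger_force: 0.0
clock: 13.35
position: [0.4472, 0.076, 0.2053]
tool_rot: [3.14, 0.041, 3.038]
force: [0.7, -1.0, 0.2]
grip_width: 0.0853
finger_force: 0.0
```

View pics/crop9.png

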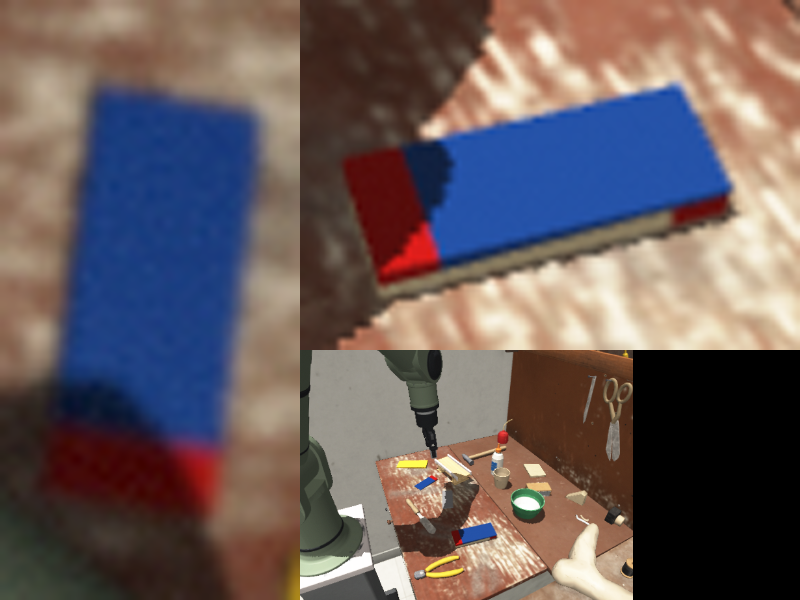

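Picture: the lift sits on the cream wedge, with its red thick end over the wedge's thin end and a level top. In the scene crop the lift's top corners are at (345,157), (680,86) and (730,188), and the base's near bottom edge runs from (385,298) to (730,213). The bystanders are unmoved. One quick numeric check.

```bash
python3 - <<'E'
from m7 import *
f=load('scene9');k=90/500
A=lambda p:np.array([(225+(u-300+.5)*k-.5,250+(v+.5)*k-.5) for u,v in p])
qb=(.4949,-.1963,-.1399);c,s=np.cos(qb[2]),np.sin(qb[2])
W=px2w(f,A([(345,157),(680,86),(731,188),(384,298),(730,213)]),[.022,.022,.022,0,0])[:,:2]-qb[:2]
print((1000*np.c_[W@[c,s],W@[-s,c]]).round(1).tolist())
g=load('top9');T=lambda p:np.array([(303+(u+.5)*.11-.5,185+(v+.5)*.11-.5) for u,v in p])
q=(.4996,-.2004,-.136);c,s=np.cos(q[2]),np.sin(q[2])
W=px2w(g,T([(95,85),(258,110),(40,488),(212,520)]),.022)[:,:2]-q[:2]
print((1000*np.c_[W@[c,s],W@[-s,c]]).round(1).tolist())
print(bot.observe()['position'])
E
```

```text
[[-73.4, 32.0], [73.3, 28.7], [72.7, -30.0], [-72.6, -25.0], [75.9, -25.4]]
[[73.9, 33.3], [73.7, -26.8], [-74.5, 35.6], [-76.6, -26.7]]
[0.44730055 0.07235417 0.20467515]
```

```bash
python3 -c "
from workcell import bot
print(bot.job_done())"
```

```text
the job is handed in; nothing more can be done
None
```

The blue lift lies on the cream wedge, red thick end over the thin end, with a level-looking top and ends flush and centred to about 1–2 mm (one overhead-camera reading puts it up to about 3 mm off sideways); the bystanders were left alone and the job was handed in at about 13.5 s.

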